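# Clear the flat lap and start its hold-down bolt

## Robot

A 6-joint arm with a two-finger parallel gripper is mounted at the origin on the work surface. World frame = base frame: x ahead of the robot, y to its left, z up, the work surface at z = 0. Lengths are in m, angles in rad, forces in N, time in s.
With the tool pointing down it reaches from about 0.375 to 0.9 m from the base axis. Payload 3.1 kg.
Tool frame: the origin (TCP) lies on the mounting face of the last link; the fingertips stand 182 mm ahead of it and the grasp point (between the pads) lies 164 mm ahead of it; z points along the fingers, y is the direction in which the jaws open and shut (so a half turn about z gives the same grasp; the last joint's range is limited). The gripper opens to 87 mm and grips with 3 to 60 N. Pads are 19 mm wide; open, the fingers measure 117 mm over their backs; the gripper's body (75 mm by 190 mm) begins 51 mm behind the grasp point.
Start: joints at [0.941, 0.527, 1.433, -0, 1.181, -0.178], TCP at [0.273, 0.562, 0.405] pointing down, gripper open.
Joint ranges: [-3.08, 3.08], [-0.75, 2.2], [0.22, 2.44], [-1.43, 4.57], [0, 2.65], [-2.85, 2.85]. Speed limits (rad/s): [2.79, 2.79, 3.14, 3.14, 3.14, 3.14].

## Interface

Orientations are given as a unit quaternion [x, y, z, w].
In Python, from rig import robot, camera, camera_model gives the robot as it stands.
- The arm moves only by the tool drive_tool, never from a script. Its argument "plan" is a list that holds one entry, the list of rows, each a list of 6 numbers: the shift along the world's x, y, z in units of 2.5 cm (1.0 is 2.5 cm), then the turn, a rotation vector about the world's x, y, z in units of 6 degrees (1.0 is 6 degrees). A call has 1 to 8 rows; each row shifts and turns the commanded pose from where the row before left it; what a row does not reach is not made up. A row lasts 1/8 s, in which the tool goes at most 62.5 mm and 10.7 degrees, less where a joint would pass 70% of its speed; a pose out of reach is approached as far as the arm can. A call with a number of a shift or a turn outside -1 to 1 is refused whole. A call with a gripper value outside its range is refused whole. "grip" is the closure, from 0 (fully open) to 1 (shut), set as the call begins (left out, the last holds). The fingers move at their own pace and stop on an object; "force" is the grip in N (left out, the last holds). Time passes only in rows, so rows that do not move let the fingers close. It gives the time, the measured TCP pose, the force and the opening at its end, in the units of the state.
- robot.get_obs(): the state, without advancing time (a new reading comes with each control period).
- camera(name): name is "scene" or "side" or "wrist"; returns the picture (384x512x3 uint8, red, green, blue); there is no depth.
- camera_model(name): a dict with "K" (3x3 intrinsics, pixels), "k1" (the pictures are not rectified: a ray, as slopes to the right and down, at radius r is drawn at 1 + k1 r^2 times it, then the intrinsics apply), "world_to_cam" (4x4, takes a point from world to camera coordinates); the wrist camera has in their place "tool_from_camera" (4x4, takes a point from camera to tool coordinates, whose origin is the TCP and whose axes are the flange's). Camera axes: x right, y up, looking along -z (the intrinsics and any distortion apply to the point x, -y, -z); pixel columns grow to the right and rows downward; lengths in m; the calibration is good to about 2 mm. A picture is of the moment at which its call begins: read the wrist's pose just before it. camera_model takes no time and is no camera call.
- robot.hand_in(): hands the job in, once; it reports no verdict.
The state is a dict: "time": time; "q": joint angles; "joint_velocities": joint speeds; "joint_torque": joint torques, N m; "position": TCP position; "tool_rot": TCP orientation; "ft_force": force on the tool from outside, world axes, zero at the start; "moment": the same for the moment, N m; "grip_width": finger opening in m.
Only numpy, scipy, OpenCV 4.12 (cv2) and the standard library are available. Lean on these libraries where they do the work, as an engineer would, in place of code of your own. Each camera call takes 0.05 s, during which the arm holds its last target.

## Task

Get the flat lap ready for its plate to be bolted down: take the wooden scraper block, push all four amber chips off the lap plate into the machine's pan with it (keep the hand off the chips), and stand the scraper upright back on the bench. Then start the hold-down bolt that rests in the middle of the plate: turn it backward (anticlockwise from above) until you feel it drop off the end of the thread, stop there, and turn it forward one full turn so that it has caught and gone down one thread. Finish while holding the bolt's wing firmly in the gripper, without letting go; do not pull the bolt out, and do not disturb the other things on the bench.

Things in the scene. Friction and masses are not known exactly. Their poses are not given: they have to be found in the camera images.
- lap: Flat-lap grinding machine, fixed: square grey open pan 340 mm wide (inside 326), rim 106 mm and floor 80 mm above the bench, round the lap plate. Does not turn. Origin on the bench under the plate's centre, z up, x and y along the pan's sides. A thin post with a white drip tank, top 250 mm above the bench, stands on the corner x = +155, y = -155 mm.
- plate_top (a point): Centre of the lap plate's flat top, 112 mm above the bench; axes as lap. Aluminium disc 250 mm across, 12 mm thick, fixed; gutter round it at least 38 mm wide, 32 mm deep. The chips lie on its negative-x half, centres within x = -100 to -50, y = -50 to +50 mm of this point; they can be swept off along y, clear of the bolt.
- bolt (a joint): Turn of the hold-down bolt, rad, whole turns counted; grows forward (clockwise from above, right-hand thread, down 7 mm a turn). 0 is where the spindle's thread ends at the top. At the start +0.4 to +1.5, resting on the first thread, not caught. Turned backward it climbs, drops 7 mm just past 0 (by -0.15), and from there screws in when turned forward. Needs about 0.02 N m; stays where left.
- bolt_lift (a joint): Height of the bolt, m, up positive: +0.005 to +0.0067 at the start, about +0.007 just before the drop, 0 after it, -0.007 after one turn forward from it. It has about 1.5 mm of play in the thread. The bolt weighs 0.37 kg and sinks by itself; a firm grip can keep it from dropping, so cage the wing loosely between the pads, or let go, to feel the drop.
- wing: Flat wing grip on top of the bolt, over the plate's centre: dark steel bar 56 mm long (x), 14 mm thick (y, grip across this), 30 mm high (z up). Origin at its centre on the bolt's axis, 173 mm above the bench at bolt_lift = 0. Below it: 12 mm of neck, then a flange 56 mm across, 8 mm thick, then the threaded shank. Turns and rises with the bolt.
- scraper_mid (a point): Centre of the scraper: a plain wooden block with a dark lower edge, standing upright on the bench to the left of the machine, 110 mm long (y axis), 22 mm thick (x axis, grip across this), 60 mm tall (z up), about 0.1 kg; this point is half-way up, 30 mm above its lower edge.
- chip0: Amber chip, a loose faceted bit 22 mm across and 11 to 13 mm high, 10 g, lying on the lap plate at the start; origin under its centre.
- chip1: Amber chip, a loose faceted bit 22 mm across and 11 to 13 mm high, 10 g, lying on the lap plate at the start; origin under its centre.
- chip2: Amber chip, a loose faceted bit 22 mm across and 11 to 13 mm high, 10 g, lying on the lap plate at the start; origin under its centre.
- chip3: Amber chip, a loose faceted bit 22 mm across and 11 to 13 mm high, 10 g, lying on the lap plate at the start; origin under its centre.
- bowl: Bystander: wooden bowl of amber, 150 mm across, 40 mm high; origin under its centre.
- lump: Bystander: lump of rough amber about 56 mm across, 36 mm high; origin under its centre.
- paste_jar: Bystander: jar 68 mm across, 75 mm high; origin under its centre.
- awl: Bystander: awl with a wooden handle, 170 mm long (x axis), lying; origin under its middle.
- dust_brush: Bystander: flat hand brush lying (length along x); origin under its middle.
- felt_block: Bystander: felt-soled polishing block 110 x 60 x 32 mm; origin under its centre.
- spare_plate: Bystander: spare copper plate 200 mm across, 10 mm thick, lying flat; origin under its centre.
Things that resemble listed ones, but are neither listed nor needed, are in the scene too. Leave any red look-alike of the part that bears scraper_mid alone.

How it is judged:
By the outcome, as a careful person would: the job done as asked, in the order asked, and still so for the second after the job is handed in, while the arm keeps its last pose, push and grip.
It also fails if it takes over 72 s, if anything falls off the work surface, if the arm or the gripper's body presses on something with over 40 N, if the wrist force passes 120 N, or if a joint passes its speed limit or range.

## Working session

There is one attempt and no reset: what is moved stays moved. The work goes in short steps, Python scripts to look and compute and a tool call to move; the robot and the scene stay as the last step left them, time stands still between calls to the robot, and variables do not carry over. Pictures are saved under pics/ and viewed, and the job is handed in when it is done.

Besides the shell and the picture viewer there is one more tool, called after ">>>" as name(argument=value, ...) on one line, values as JSON. drive_tool: Moves the arm, as the interface text tells. Shifts and turns lie within -1 to 1; 1 stands for 2.5 cm of shift or 6 degrees of turn. Its arguments: {"type":"object","properties":{"plan":{"type":"array","items":{"type":"array","items":{"type":"array","items":{"type":"number","minimum":-1,"maximum":1}}}},"grip":{"type":"number"},"force":{"type":"number"}},"required":["plan"]}

```bash
ls; mkdir -p pics
python3 - <<'E'
from rig import robot,camera,camera_model
import cv2,numpy as np
print(robot.get_obs())
for n in ["scene","side","wrist"]:
    m=camera_model(n);print(n,m)
    im=camera(n);cv2.imwrite(f"pics/{n}0.png",im[:,:,::-1])
E
```

```text
pics
{'time': 0.0, 'q': array([ 9.40500395e-01,  5.28481831e-01,  1.43387981e+00,  3.01510862e-05,
        1.18141103e+00, -1.78471834e-01]), 'joint_velocities': array([-9.34729333e-04, -6.19958656e-05, -2.82726391e-04, -9.85287251e-04,
       -1.25854966e-03,  5.27597174e-04]), 'joint_torque': array([-1.60091059e-05, -4.40025187e+01, -1.76596588e+01,  6.34339848e-02,
        5.80392906e-02, -1.50020733e-04]), 'position': array([0.27263335, 0.56202955, 0.40376874]), 'tool_rot': array([ 2.24000788e-01,  9.74588353e-01, -9.96608552e-04, -4.41682747e-04]), 'ft_force': array([-0.37381027, -0.53361528,  0.49052632]), 'moment': array([ 0.01929571,  0.04586291, -0.0475725 ]), 'grip_width': 0.08718271805920731}
scene {'K': array([[437.03089047,   0.        , 255.26066096],
       [  0.        , 437.03089047, 184.16796232],
       [  0.        ,   0.        ,   1.        ]]), 'k1': 0.01595025443964746, 'world_to_cam': array([[-0.26655645,  0.96376646,  0.01009249,  0.12898259],
       [-0.80625189, -0.22870463,  0.545575  ,  0.33610037],
       [ 0.52811509,  0.13728945,  0.83800123, -2.00244
[... 382 characters left out ...]
941, -0.17353524],
       [-0.21227166,  0.72699316,  0.65300971, -1.19195891],
       [ 0.        ,  0.        ,  0.        ,  1.        ]])}
wrist {'K': array([[293.47723197,   0.        , 255.64337631],
       [  0.        , 293.47723197, 188.8047077 ],
       [  0.        ,   0.        ,   1.        ]]), 'k1': -0.026828621361448625, 'tool_from_camera': array([[ 3.26131864e-04,  9.56819679e-01,  2.90681949e-01,
         8.06441677e-02],
       [ 9.99999921e-01, -2.45435051e-04, -3.14070935e-04,
        -5.43991517e-05],
       [-2.29165712e-04,  2.90682028e-01, -9.56819683e-01,
         2.05571916e-02],
       [ 0.00000000e+00,  0.00000000e+00,  0.00000000e+00,
         1.00000000e+00]])}
```

View pics/scene0.png

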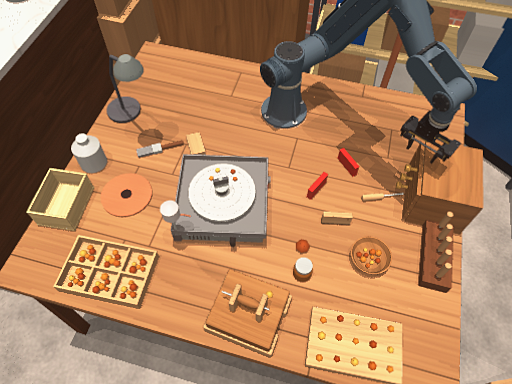

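View pics/side0.png

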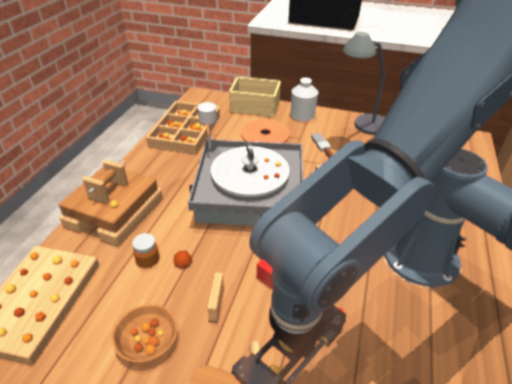

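View pics/wrist0.png

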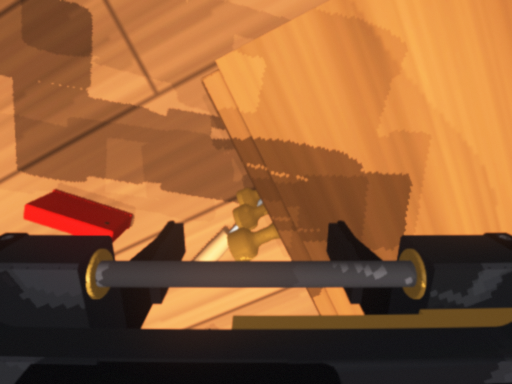

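```bash
cat > h.py <<'E'
from rig import robot,camera,camera_model
import cv2,numpy as np
from scipy.spatial.transform import Rotation as R
def pose():
    o=robot.get_obs();T=np.eye(4);T[:3,:3]=R.from_quat(o['tool_rot']).as_matrix();T[:3,3]=o['position'];return T
def ext(n,T=None):
    m=camera_model(n)
    if n=='wrist':
        return m,(T if T is not None else pose())@m['tool_from_camera']
    return m,np.linalg.inv(m['world_to_cam'])
def ray(n,uv,T=None):
    m,C=ext(n,T);K=m['K']
    d=np.array([(uv[0]-K[0,2])/K[0,0],(uv[1]-K[1,2])/K[1,1]]);s=d.copy()
    for _ in range(20): s=d/(1+m['k1']*(s@s))
    v=C[:3,:3]@np.array([s[0],-s[1],-1]);return C[:3,3],v
def onz(n,uv,z,T=None):
    o,v=ray(n,uv,T);return o+v*(z-o[2])/v[2]
def proj(n,p,T=None):
    m,C=ext(n,T);q=np.linalg.inv(C)@np.append(p,1);s=np.array([q[0],-q[1]])/-q[2]
    s=s*(1+m['k1']*(s@s));K=m['K'];return np.array([s[0]*K[0,0]+K[0,2],s[1]*K[1,1]+K[1,2]])
def tri(a,b):
    (o1,v1),(o2,v2)=a,b
    A=np.stack([v1,-v2],1);t=np.linalg.lstsq(A,o2-o1,rcond=None)[0]
    p,q=o1+v1*t[0],o2+v2*t[1];return (p+q)/2,np.linalg.norm(p-q)
def snap(n,name,crop=None,scale=1):
    T=pose();im=camera(n)[:,:,::-1].copy()
    cv2.imwrite(f'pics/{name}_raw.png',im);np.save(f'pics/{name}_T.npy',T)
    if crop: 
        x0,y0,x1,y1=crop;im=im[y0:y1,x0:x1]
    cv2.imwrite(f'pics/{name}.png',cv2.resize(im,None,fx=scale,fy=scale,interpolation=cv2.INTER_CUBIC));return T
E
python3 - <<'E'
import cv2
a=cv2.imread('pics/scene0.png');cv2.imwrite('pics/s_crop.png',cv2.resize(a[140:255,160:360],None,fx=4,fy=4,interpolation=cv2.INTER_CUBIC))
a=cv2.imread('pics/side0.png');cv2.imwrite('pics/d_crop.png',cv2.resize(a[130:330,180:310],None,fx=3,fy=3,interpolation=cv2.INTER_CUBIC))
E
```

```text
(no output)
```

View pics/s_crop.png

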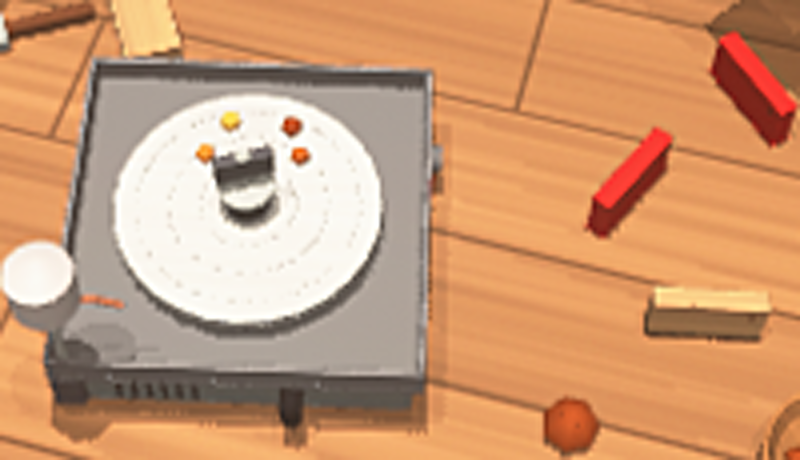

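View pics/d_crop.png

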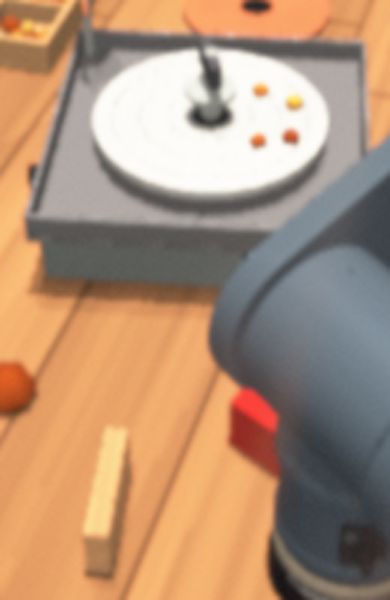

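Run:
```python
from h import *
f=lambda x,y:(160+x/4,140+y/4)
def P(t,x,y,z): p=onz('scene',f(x,y),z);print(t,p.round(4));return p
a=P('rim-x-y',93,60,.106);b=P('rim-x+y',433,70,.106);c=P('rim+x+y',424,382,.106);d=P('rim+x-y',50,362,.106)
print('c',(a+b+c+d)/4, [np.linalg.norm(u-v) for u,v in [(a,b),(b,c),(c,d),(d,a)]],np.degrees(np.arctan2(*(-(b-a)[:2]*[1,-1]))),np.degrees(np.arctan2((c-b)[1],(c-b)[0])))
# plate
im=cv2.imread('pics/scene0.png');g=im[140:255,160:360].astype(int)
P('plate L',114,205,.112);P('plate R',382,200,.112);P('plateT',248,94,.112);P('plateB',246,322,.112)
for n,x,y in [('yel',231,121),('org',206,153),('dk',292,126),('or2',300,156)]:P(n,x,y,.118)
q=[P('top',x,y,.06) for x,y in [(655,287),(770,292),(768,311),(650,308)]]
P('b',648,332,0);P('b',765,339,0)
print(sum(q)/4)
P('wing top L',214,155,.193);P('wing top R',272,147,.193)
```

```text
rim-x-y [ 0.4337 -0.3101  0.106 ]
rim-x+y [0.3535 0.016  0.106 ]
rim+x+y [0.686 0.094 0.106]
rim+x-y [ 0.7567 -0.2291  0.106 ]
c [ 0.55746135 -0.1073057   0.106     ] [np.float64(0.3358619213141241), np.float64(0.3414960391220852), np.float64(0.3307521054106121), np.float64(0.3329912322360879)] 13.804889259978822 13.200896194286685
plate L [ 0.5905 -0.2297  0.112 ]
plate R [0.5172 0.009  0.112 ]
plateT [ 0.4352 -0.1488  0.112 ]
plateB [ 0.6746 -0.0736  0.112 ]
yel [ 0.474  -0.1531  0.118 ]
org [ 0.5155 -0.1643  0.118 ]
dk [ 0.4636 -0.0952  0.118 ]
or2 [ 0.4945 -0.0778  0.118 ]
top [0.5086 0.2737 0.06  ]
top [0.4844 0.3788 0.06  ]
top [0.5052 0.38   0.06  ]
top [0.5321 0.2734 0.06  ]
b [0.5238 0.2783 0.    ]
b [0.5006 0.3882 0.    ]
[0.50757646 0.32649142 0.06      ]
wing top L [ 0.5618 -0.1354  0.193 ]
wing top R [ 0.5395 -0.0881  0.193 ]
```

Run:
```python
from h import *
c=np.array([.557,-.109]);y=np.radians(13.4);ex=np.array([np.cos(y),np.sin(y)]);ey=np.array([-ex[1],ex[0]])
for n,p in dict(yel=(.474,-.1531),org=(.5155,-.1643),dk=(.4636,-.0952),or2=(.4945,-.0778)).items():
    d=np.array(p)-c;print(n,(d@ex).round(3),(d@ey).round(3))
print(np.linalg.inv(camera_model('wrist')['tool_from_camera'])@[0,0,.164,1],proj('wrist',(pose()@[0,0,.164,1])[:3]),proj('wrist',(pose()@[0,0,.182,1])[:3]))
f=lambda x,y:(160+x/4,140+y/4)
print('red',[onz('scene',f(*u),.06).round(3) for u in [(590,200),(668,132),(712,45),(792,112)]])
```

```text
yel -0.091 -0.024
org -0.053 -0.044
dk -0.088 0.035
or2 -0.054 0.045
[-4.62458238e-06 -3.54657202e-02 -1.60690766e-01  1.00000000e+00] [255.63494125 253.49279895] [255.62895419 238.63764703]
red [array([0.43 , 0.195, 0.06 ]), array([0.33 , 0.254, 0.06 ]), array([0.21 , 0.278, 0.06 ]), array([0.272, 0.369, 0.06 ])]
```

>>> drive_tool(plan=[[[0.94, -0.94, 0, 0, 0, -0.85], [0.94, -0.94, 0, 0, 0, -0.85], [0.94, -0.94, 0, 0, 0, -0.85], [0.94, -0.94, 0, 0, 0, -0.85], [0.94, -0.94, 0, 0, 0, -0.85], [0.94, -0.94, -0.5, 0, 0, -0.85], [0.94, -0.94, -0.5, 0, 0, -0.85], [0.94, -0.94, -0.5, 0, 0, -0.85]]], grip=0)

```text
time: 1.15
position: [0.4614, 0.3734, 0.3667]
tool_rot: [0.551, 0.835, -0.0, -0.0]
ft_force: [-0.4, -1.0, -0.5]
grip_width: 0.087
```

>>> drive_tool(plan=[[[0.94, -0.94, -0.5, 0, 0, -0.85], [0.94, -0.94, -0.5, 0, 0, -0.85], [0, 0, 0, 0, 0, 0]]])

```text
time: 1.52
position: [0.5091, 0.3255, 0.3409]
tool_rot: [0.623, 0.782, -0.001, -0.0]
ft_force: [-0.3, -0.2, -0.3]
grip_width: 0.0871
```

Run:
```python
from h import *
T=snap('wrist','w1');print(T.round(4))
```

```text
[[-2.238e-01  9.746e-01 -1.800e-03  5.091e-01]
 [ 9.746e-01  2.238e-01 -1.100e-03  3.255e-01]
 [-6.000e-04 -2.000e-03 -1.000e+00  3.409e-01]
 [ 0.000e+00  0.000e+00  0.000e+00  1.000e+00]]
```

View pics/w1.png

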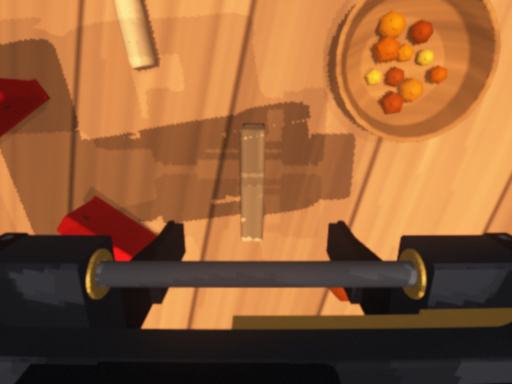

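```bash
python3 - <<'E'
from h import *
T=np.load('pics/w1_T.npy')
q=[onz('wrist',u,.06,T) for u in [(243,130),(264,130),(263,240),(241,240)]]
for p in q:print(p.round(4))
print(np.mean(q,0),np.linalg.norm(q[0]-q[1]),np.linalg.norm(q[1]-q[2]));d=(q[0]+q[1]-q[2]-q[3]);print(np.degrees(np.arctan2(-d[0],d[1])))
E
python3 -c "
import cv2
a=cv2.imread('pics/w1_raw.png');cv2.imwrite('pics/w1c.png',cv2.resize(a[110:260,190:320],None,fx=4,fy=4))"
```

```text
[0.4851 0.3764 0.06  ]
[0.503  0.3805 0.06  ]
[0.5267 0.2769 0.06  ]
[0.5057 0.2721 0.06  ]
[0.5050984  0.32646259 0.06      ] 0.018371281989710008 0.10621193333441291
12.033270293010476
```

View pics/w1c.png

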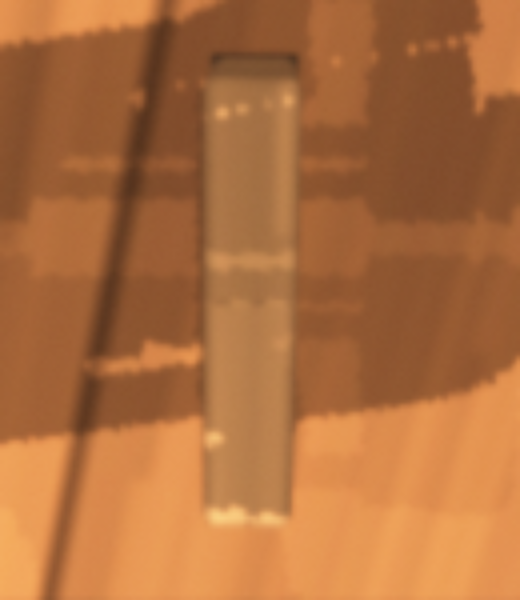

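>>> drive_tool(plan=[[[-0.16, 0.04, -0.9, 0, 0, 0], [0, 0, -0.9, 0, 0, 0], [0, 0, -0.9, 0, 0, 0], [0, 0, -0.9, 0, 0, 0], [0, 0, -0.9, 0, 0, 0], [0, 0, -0.9, 0, 0, 0], [0, 0, 0, 0, 0, 0]]])

```text
time: 2.45
position: [0.5024, 0.329, 0.2061]
tool_rot: [0.621, 0.784, -0.002, -0.001]
ft_force: [0.3, 0.1, 1.0]
grip_width: 0.0868
```

>>> drive_tool(plan=[[[0, 0, 0, 0, 0, 0], [0, 0, 0, 0, 0, 0], [0, 0, 0, 0, 0, 0], [0, 0, 0, 0, 0, 0], [0, 0, 0, 0, 0, 0]]], grip=1, force=30)

```text
time: 3.08
position: [0.5039, 0.3282, 0.2074]
tool_rot: [0.622, 0.783, 0.0, 0.0]
ft_force: [-0.3, -1.0, -0.1]
grip_width: 0.0454
```

>>> drive_tool(plan=[[[0, 0, 0, 0, 0, 0], [0, 0, 0, 0, 0, 0], [0, 0, 0, 0, 0, 0], [0, 0, 0, 0, 0, 0], [0, 0, 0, 0, 0, 0]]])

```text
time: 3.7
position: [0.5038, 0.3283, 0.2072]
tool_rot: [0.622, 0.783, 0.0, 0.0]
ft_force: [-0.1, -0.2, -0.3]
grip_width: 0.0216
```

>>> drive_tool(plan=[[[0, 0, 1, 0, 0, 0], [0, 0, 1, 0, 0, 0], [0, 0, 1, 0, 0, 0], [0, 0, 1, 0, 0, 0], [-0.14, -0.92, 0.5, 0, 0, -0.93], [-0.14, -0.92, 0.5, 0, 0, -0.93], [-0.14, -0.92, 0.5, 0, 0, -0.93], [-0.14, -0.92, 0.5, 0, 0, -0.93]]])

```text
time: 4.7
position: [0.4893, 0.2355, 0.3574]
tool_rot: [0.763, 0.647, -0.0, -0.0]
ft_force: [0.8, 0.2, -1.4]
grip_width: 0.0219
```

>>> drive_tool(plan=[[[-0.14, -0.92, 0, 0, 0, -0.93], [-0.14, -0.92, 0, 0, 0, -0.93], [-0.14, -0.92, 0, 0, 0, -0.93], [-0.14, -0.92, 0, 0, 0, -0.93], [-0.14, -0.92, 0, 0, 0, -0.93], [-0.14, -0.92, 0, 0, 0, -0.93], [-0.14, -0.92, 0, 0, 0, -0.93], [-0.14, -0.92, 0, 0, 0, -0.93]]])

```text
time: 5.7
position: [0.4613, 0.0516, 0.3571]
tool_rot: [0.951, 0.309, -0.0, -0.0]
ft_force: [0.3, -0.1, -1.6]
grip_width: 0.0218
```

>>> drive_tool(plan=[[[-0.14, -0.92, 0, 0, 0, -0.93], [-0.14, -0.92, 0, 0, 0, -0.93], [-0.14, -0.92, 0, 0, 0, -0.93], [-0.14, -0.92, 0, 0, 0, -0.93], [0, 0, 0, 0, 0, 0], [0, 0, 0, 0, 0, 0]]])

```text
time: 6.45
position: [0.4476, -0.0394, 0.3572]
tool_rot: [0.993, 0.121, -0.0, -0.0]
ft_force: [-0.1, -0.1, -0.7]
grip_width: 0.0219
```

Run:
```python
from h import *
T=snap('wrist','w2');print(T.round(4), robot.get_obs()['ft_force'])
snap('side','d2',(180,110,340,250),4)
```

```text
[[ 9.708e-01  2.398e-01 -5.000e-04  4.476e-01]
 [ 2.398e-01 -9.708e-01  6.000e-04 -3.940e-02]
 [-4.000e-04 -7.000e-04 -1.000e+00  3.572e-01]
 [ 0.000e+00  0.000e+00  0.000e+00  1.000e+00]] [ 0.32517316  0.07233444 -1.68789368]
```

View pics/w2.png

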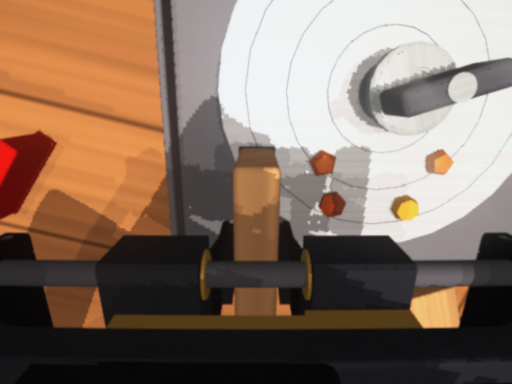

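View pics/d2.png

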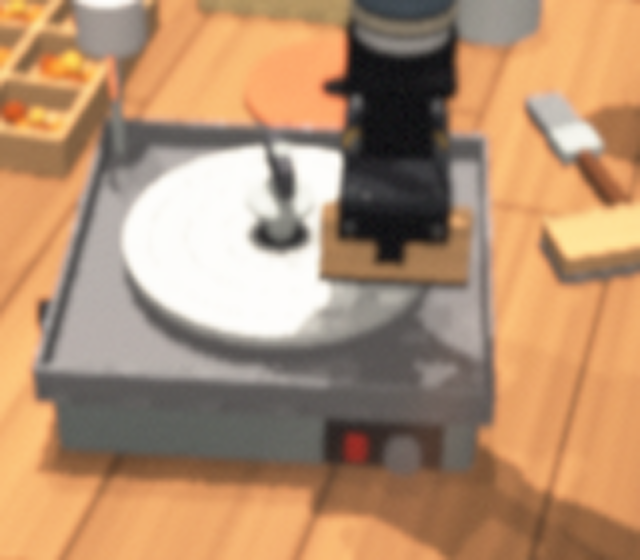

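Run:
```python
from h import *
T=np.load('pics/w2_T.npy')
c=np.array([.557,-.109]);y=np.radians(13.4);ex=np.array([np.cos(y),np.sin(y)]);ey=np.array([-ex[1],ex[0]])
for u in [(322,162),(331,204),(440,161),(406,209)]:
    p=onz('wrist',u,.117,T)[:2];d=p-c;print(p.round(4),(d@ex).round(4),(d@ey).round(4))
d=T[:2,3]-c;print('tcp',d@ex,d@ey)
# disc: mask white
im=cv2.imread('pics/w2_raw.png').astype(int)
# inner wall top edge line & plate rim: left rim points
pts=[(219,90),(228,40),(238,130)]
for u in pts:
    p=onz('wrist',u,.112,T)[:2]-c;print('rim',np.hypot(*p))
for u in [(163,100),(176,200),(155,10)]:
    p=onz('wrist',u,.106,T)[:2]-c;print('wall',p@ex,p@ey)
```

```text
[ 0.4928 -0.0797] -0.0557 0.0433
[ 0.4621 -0.097 ] -0.0896 0.0336
[ 0.5156 -0.1679] -0.0539 -0.0477
[ 0.4725 -0.1573] -0.0934 -0.0274
tcp -0.09027114879726945 0.0931007705805031
rim 0.12110317963692863
rim 0.11763330011915155
rim 0.1123039659159428
wall -0.011291059027964392 0.16433384288024053
wall -0.0911764232372533 0.15996004709218675
wall 0.049559331600816235 0.16538036589139216
```

>>> drive_tool(plan=[[[0, 0, -0.5, 0, 0, 0], [0, 0, -0.5, 0, 0, 0], [0, 0, -0.43, 0, 0, 0], [0, 0, 0, 0, 0, 0]]])

```text
time: 7.05
position: [0.4475, -0.0396, 0.3203]
tool_rot: [0.993, 0.12, -0.001, -0.001]
ft_force: [-0.5, 0.1, -1.2]
grip_width: 0.0217
```

>>> drive_tool(plan=[[[0.14, -0.584, 0, 0, 0, 0], [0.14, -0.584, 0, 0, 0, 0], [0.14, -0.584, 0, 0, 0, 0], [0.14, -0.584, 0, 0, 0, 0], [0.14, -0.584, 0, 0, 0, 0], [0.14, -0.584, 0, 0, 0, 0]]])

```text
time: 7.8
position: [0.469, -0.1284, 0.3215]
tool_rot: [0.993, 0.12, 0.0, -0.0]
ft_force: [-0.7, 0.1, -0.9]
grip_width: 0.0215
```

>>> drive_tool(plan=[[[0.14, -0.584, 0, 0, 0, 0], [0.14, -0.584, 0, 0, 0, 0], [0.14, -0.584, 0, 0, 0, 0], [0.14, -0.584, 0, 0, 0, 0], [0.14, -0.584, 0, 0, 0, 0], [0.14, -0.584, 0, 0, 0, 0]]])

```text
time: 8.55
position: [0.4901, -0.2159, 0.3215]
tool_rot: [0.993, 0.12, -0.0, 0.0]
ft_force: [-0.4, -0.5, -1.9]
grip_width: 0.0221
```

>>> drive_tool(plan=[[[0.14, -0.584, 0, 0, 0, 0], [0.14, -0.584, 0, 0, 0, 0], [0.07, -0.3, 0, 0, 0, 0], [0, 0, 0, 0, 0, 0]]])

```text
time: 9.05
position: [0.4987, -0.2522, 0.3215]
tool_rot: [0.993, 0.12, 0.0, 0.0]
ft_force: [-0.1, 0.3, -0.5]
grip_width: 0.0217
```

Run:
```python
from h import *
T=snap('wrist','w3');print(T.round(4), robot.get_obs()['ft_force'])
snap('scene','s3',(160,140,320,260),5)
```

```text
[[ 9.712e-01  2.384e-01  1.000e-04  4.987e-01]
 [ 2.384e-01 -9.712e-01 -0.000e+00 -2.522e-01]
 [ 1.000e-04  0.000e+00 -1.000e+00  3.215e-01]
 [ 0.000e+00  0.000e+00  0.000e+00  1.000e+00]] [ 0.26566088 -0.03173531 -1.25344995]
```

View pics/w3.png

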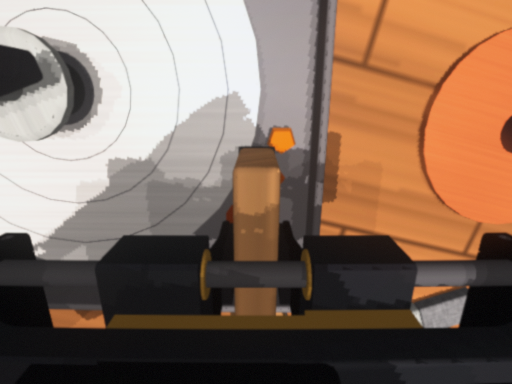

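View pics/s3.png

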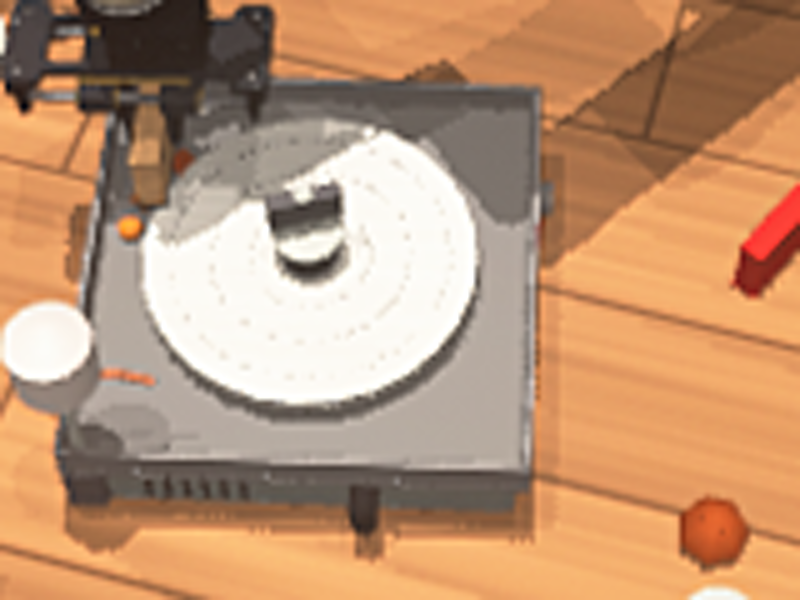

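>>> drive_tool(plan=[[[0, 0, 0.8, 0, 0, 0], [0, 0, 0.8, 0, 0, 0], [0, 0.5, 0.4, 0, 0, 0], [0, 0.5, 0, 0, 0, 0], [0, 0.5, 0, 0, 0, 0], [0, 0, 0, 0, 0, 0]]])

```text
time: 9.9
position: [0.4982, -0.2124, 0.3707]
tool_rot: [0.993, 0.121, -0.001, -0.001]
ft_force: [0.2, -0.8, -1.5]
grip_width: 0.0219
```

Run:
```python
from h import *
T=snap('wrist','w4');print(T.round(4), robot.get_obs()['ft_force'])
snap('scene','s4',(160,140,320,260),5)
```

```text
[[ 0.9705  0.241  -0.002   0.4982]
 [ 0.241  -0.9705  0.0015 -0.2124]
 [-0.0016 -0.002  -1.      0.3707]
 [ 0.      0.      0.      1.    ]] [ 0.52206219  0.40192776 -2.22234974]
```

View pics/w4.png

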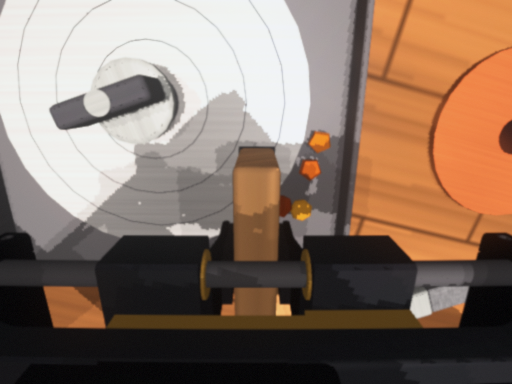

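View pics/s4.png

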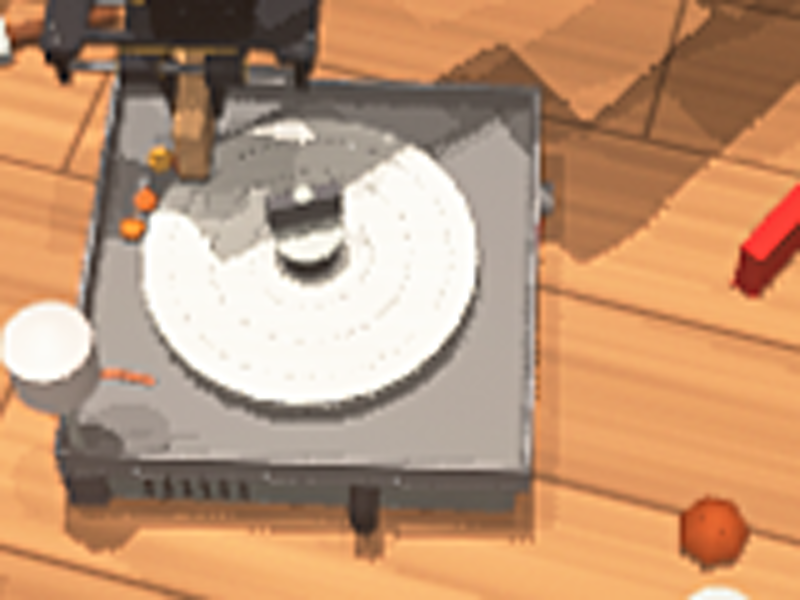

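>>> drive_tool(plan=[[[-0.1, 0.7, 0.3, 0, 0, 0], [-0.1, 0.8, 0, 0, 0, 0], [-0.1, 0.8, 0, 0, 0, 0], [0, 0, 0, 0, 0, 0]]])

```text
time: 10.5
position: [0.4904, -0.1544, 0.379]
tool_rot: [0.993, 0.122, -0.001, -0.0]
ft_force: [0.5, -0.7, -1.3]
grip_width: 0.0218
```

Run:
```python
from h import *
T=snap('wrist','w5',(240,60,440,240),4);print(T.round(4), robot.get_obs()['ft_force'])
c=np.array([.557,-.109]);y=np.radians(13.4);ex=np.array([np.cos(y),np.sin(y)]);ey=np.array([-ex[1],ex[0]])
hs=cv2.cvtColor(cv2.imread('pics/w5_raw.png'),cv2.COLOR_BGR2HSV)
m=((hs[...,0]<30)&(hs[...,1]>170)&(hs[...,2]>60)).astype(np.uint8)
n,l,s,ce=cv2.connectedComponentsWithStats(m)
for i in range(1,n):
    if 30<s[i,4]<900:
        p=onz('wrist',ce[i],.086,T)[:2]-c;print(ce[i].round(),s[i,4],(p@ex).round(3),(p@ey).round(3),np.hypot(*p).round(3))
```

```text
[[ 9.704e-01  2.417e-01 -1.200e-03  4.904e-01]
 [ 2.417e-01 -9.704e-01  8.000e-04 -1.544e-01]
 [-1.000e-03 -1.100e-03 -1.000e+00  3.790e-01]
 [ 0.000e+00  0.000e+00  0.000e+00  1.000e+00]] [-0.02177276 -0.07369782 -0.81143634]
[  8. 124.] 63 -0.019 0.203 0.203
[384. 148.] 204 -0.038 -0.147 0.152
[367. 177.] 245 -0.066 -0.135 0.15
[350. 211.] 520 -0.101 -0.122 0.158
[482. 224.] 520 -0.114 -0.26 0.284
[ 40. 244.] 80 -0.142 0.198 0.243
[ 41. 254.] 79 -0.154 0.199 0.252
[308. 279.] 205 -0.179 -0.085 0.198
[203. 280.] 178 -0.183 0.027 0.185
[446. 323.] 148 -0.237 -0.248 0.343
```

View pics/w5.png

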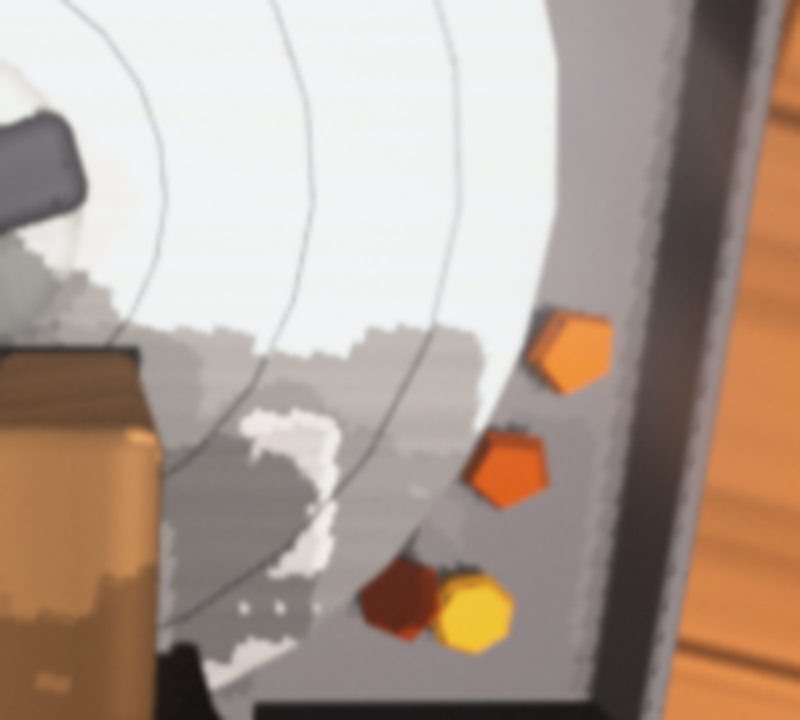

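>>> drive_tool(plan=[[[-0.8, 0, 0.8, 0, 0, 0], [-0.4, 0.3, 0.8, 0, 0, 0.4], [0.087, 0.95, 0, 0, 0, 0.74], [0.087, 0.95, 0, 0, 0, 0.74], [0.087, 0.95, 0, 0, 0, 0.74], [0.087, 0.95, 0, 0, 0, 0.74], [0.087, 0.95, 0, 0, 0, 0.74], [0.087, 0.95, 0, 0, 0, 0.74]]])

```text
time: 11.55
position: [0.4746, -0.0063, 0.4191]
tool_rot: [0.93, 0.366, 0.0, 0.0]
ft_force: [-0.6, 0.5, -1.6]
grip_width: 0.022
```

>>> drive_tool(plan=[[[0.087, 0.95, 0, 0, 0, 0.74], [0.087, 0.95, 0, 0, 0, 0.74], [0.087, 0.95, 0, 0, 0, 0.74], [0.087, 0.95, 0, 0, 0, 0.74], [0.087, 0.95, 0, 0, 0, 0.74], [0.087, 0.95, 0, 0, 0, 0.74], [0.087, 0.95, 0, 0, 0, 0.74], [0.087, 0.95, 0, 0, 0, 0.74]]])

```text
time: 12.55
position: [0.4921, 0.1839, 0.419]
tool_rot: [0.774, 0.633, 0.0, 0.0]
ft_force: [0.2, 0.0, -1.8]
grip_width: 0.0218
```

>>> drive_tool(plan=[[[0.087, 0.95, -0.3, 0, 0, 0.74], [0.087, 0.95, -0.3, 0, 0, 0.74], [0.087, 0.95, -0.3, 0, 0, 0.74], [0.087, 0.95, -0.3, 0, 0, 0.74], [0.087, 0.95, -0.3, 0, 0, 0.74], [0.087, 0.95, -0.3, 0, 0, 0.74], [0, 0, 0, 0, 0, 0]]])

```text
time: 13.42
position: [0.5049, 0.3268, 0.3731]
tool_rot: [0.608, 0.794, -0.0, -0.0]
ft_force: [0.8, -0.4, -1.2]
grip_width: 0.0218
```

>>> drive_tool(plan=[[[-0.04, 0.06, -0.9, 0, 0, -0.36], [0, 0, -0.9, 0, 0, 0], [0, 0, -0.9, 0, 0, 0], [0, 0, -0.9, 0, 0, 0], [0, 0, -0.9, 0, 0, 0], [0, 0, -0.9, 0, 0, 0], [0, 0, -0.6, 0, 0, 0], [0, 0, -0.4, 0, 0, 0]]])

```text
time: 14.42
position: [0.5039, 0.3269, 0.2135]
tool_rot: [0.624, 0.782, -0.0, 0.0]
ft_force: [0.1, -0.2, -0.9]
grip_width: 0.0216
```

>>> drive_tool(plan=[[[0, 0, -0.1, 0, 0, 0], [0, 0, -0.08, 0, 0, 0], [0, 0, 0, 0, 0, 0]]])

```text
time: 14.8
position: [0.5037, 0.3275, 0.21]
tool_rot: [0.623, 0.782, 0.0, 0.0]
ft_force: [0.0, -0.1, -0.7]
grip_width: 0.0219
```

>>> drive_tool(plan=[[[0, 0, -0.06, 0, 0, 0], [0, 0, -0.05, 0, 0, 0], [0, 0, 0, 0, 0, 0], [0, 0, 0, 0, 0, 0]]])

```text
time: 15.3
position: [0.5037, 0.3275, 0.2072]
tool_rot: [0.623, 0.782, 0.0, 0.0]
ft_force: [-1.1, -0.0, 2.8]
grip_width: 0.0215
```

>>> drive_tool(plan=[[[0, 0, 0, 0, 0, 0], [0, 0, 0, 0, 0, 0], [0, 0, 0, 0, 0, 0], [0, 0, 0, 0, 0, 0], [0, 0, 0, 0, 0, 0]]], grip=0.2)

```text
time: 15.92
position: [0.5035, 0.3274, 0.2067]
tool_rot: [0.623, 0.782, -0.0, -0.0]
ft_force: [0.4, 0.2, 0.3]
grip_width: 0.0638
```

>>> drive_tool(plan=[[[0, 0, 0.5, 0, 0, 0], [0, 0, 1, 0, 0, 0], [0, 0, 1, 0, 0, 0], [0, 0, 1, 0, 0, 0], [0, 0, 1, 0, 0, 0], [0, -0.5, 1, 0, 0, 0], [0, -0.8, 1, 0, 0, 0], [0, -0.9, 1, 0, 0, 0]]])

```text
time: 16.92
position: [0.5032, 0.272, 0.396]
tool_rot: [0.623, 0.782, 0.0, 0.0]
ft_force: [1.0, 0.5, 0.7]
grip_width: 0.0698
```

Run:
```python
from h import *
snap('scene','s6',(240,160,400,280),5)
```

```text
(no output)
```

View pics/s6.png

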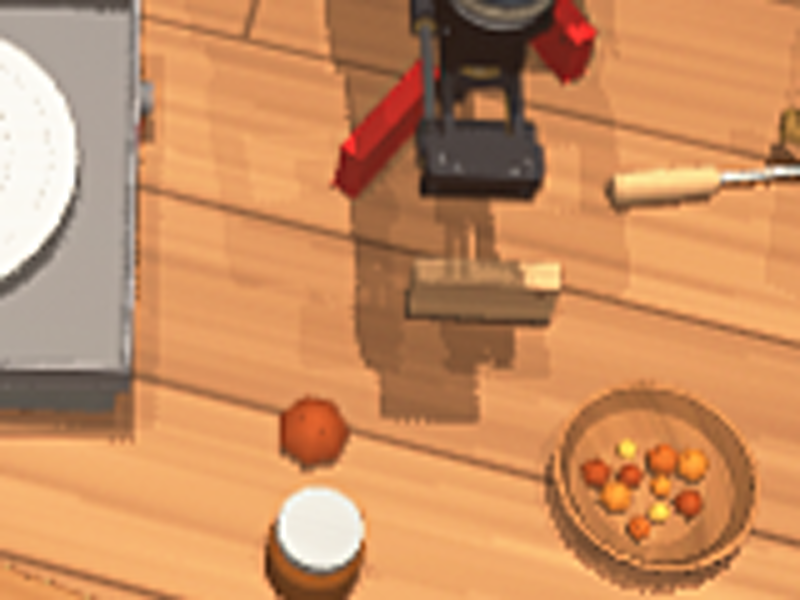

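>>> drive_tool(plan=[[[0.13, -0.95, 0.2, 0, 0, 0.12], [0.13, -0.95, 0.2, 0, 0, 0.12], [0.13, -0.95, 0.2, 0, 0, 0.12], [0.13, -0.95, 0.2, 0, 0, 0.12], [0.13, -0.95, 0.2, 0, 0, 0.12], [0.13, -0.95, 0.2, 0, 0, 0.12], [0.13, -0.95, 0.2, 0, 0, 0.12], [0.13, -0.95, 0.2, 0, 0, 0.12]]])

```text
time: 17.98
position: [0.5294, 0.0818, 0.4349]
tool_rot: [0.583, 0.812, 0.0, 0.0]
ft_force: [0.4, 0.6, 0.4]
grip_width: 0.0697
```

>>> drive_tool(plan=[[[0.13, -0.95, 0, 0, 0, 0.12], [0.13, -0.95, 0, 0, 0, 0.12], [0.13, -0.95, 0, 0, 0, 0.12], [0.13, -0.95, 0, 0, 0, 0.12], [0.13, -0.95, 0, 0, 0, 0.12], [0.13, -0.95, 0, 0, 0, 0.12], [0.13, -0.95, 0, 0, 0, 0.12], [0, 0, 0, 0, 0, 0]]])

```text
time: 18.98
position: [0.5525, -0.0849, 0.4346]
tool_rot: [0.548, 0.836, 0.0, 0.0]
ft_force: [0.2, 0.3, -1.0]
grip_width: 0.0697
```

Run:
```python
from h import *
T=snap('wrist','w7');print(T.round(4), robot.get_obs()['ft_force'])
```

```text
[[-3.992e-01  9.169e-01  9.000e-04  5.525e-01]
 [ 9.169e-01  3.992e-01 -2.000e-04 -8.490e-02]
 [-6.000e-04  8.000e-04 -1.000e+00  4.346e-01]
 [ 0.000e+00  0.000e+00  0.000e+00  1.000e+00]] [0.11503175 0.10500497 1.05765809]
```

View pics/w7.png

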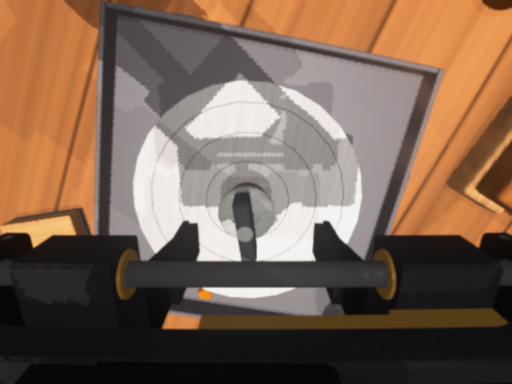

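Run:
```python
from h import *
import cv2
a=cv2.imread('pics/w7_raw.png');cv2.imwrite('pics/w7c.png',cv2.resize(a[160:270,190:300],None,fx=6,fy=6,interpolation=cv2.INTER_CUBIC))
a=cv2.imread('pics/w4_raw.png');cv2.imwrite('pics/w4c.png',cv2.resize(a[40:160,40:200],None,fx=5,fy=5,interpolation=cv2.INTER_CUBIC))
for n,u in [('w2',(462,88)),('w4',(97,102)),('w7',(245,234))]:
    T=np.load(f'pics/{n}_T.npy');print(n,onz('wrist',u,.194,T).round(4))
```

```text
w2 [ 0.5544 -0.1117  0.194 ]
w4 [ 0.5555 -0.1132  0.194 ]
w7 [ 0.5544 -0.1117  0.194 ]
```

View pics/w7c.png

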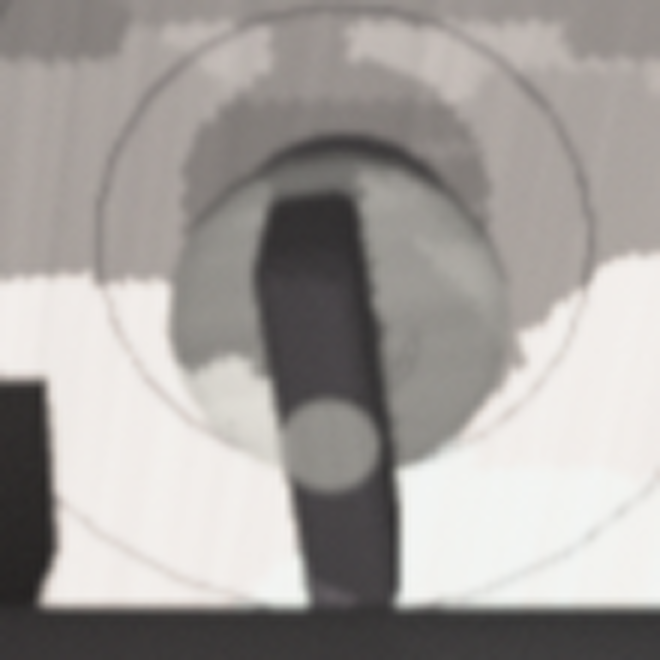

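View pics/w4c.png

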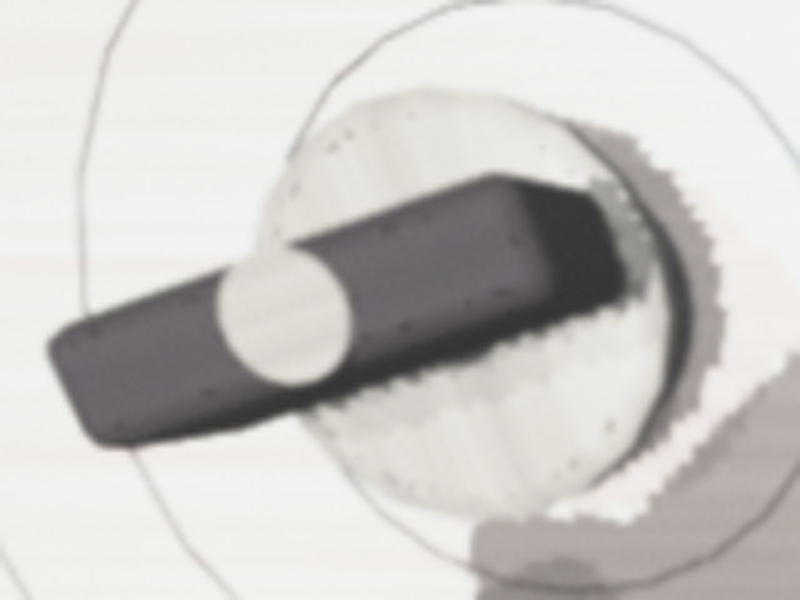

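Run:
```python
from h import *
T=np.load('pics/w4_T.npy')
a=onz('wrist',(57.2,119.2),.194,T);b=onz('wrist',(143.8,88.2),.194,T);d=b-a
print(a,b,(a+b)/2,np.linalg.norm(d),np.degrees(np.arctan2(d[1],d[0])))
T=np.load('pics/w7_T.npy')
f=lambda x,y:(190+x/6,160+y/6)
# left top edge, right top edge of the wing
for p,q in [((262,270),(310,600)),((362,270),(398,600))]:
    a=onz('wrist',f(*p),.194,T);b=onz('wrist',f(*q),.194,T);d=a-b;print(np.degrees(np.arctan2(d[1],d[0])))
```

```text
[ 0.5417689  -0.09333587  0.194     ] [ 0.567896  -0.1359825  0.194    ] [ 0.55483245 -0.11465919  0.194     ] 0.05001360853911673 -58.50663048498242
120.07485900083597
119.09745683878617
```

>>> drive_tool(plan=[[[0.04, -0.55, -0.6, 0, 0, 0.54], [0.04, -0.55, -0.6, 0, 0, 0.54], [0, 0, -0.9, 0, 0, 0], [0, 0, -0.9, 0, 0, 0], [0, 0, -0.7, 0, 0, 0], [0, 0, 0, 0, 0, 0]]])

```text
time: 19.77
position: [0.5537, -0.11, 0.3407]
tool_rot: [0.498, 0.867, -0.0, -0.002]
ft_force: [-0.2, 0.2, 0.2]
grip_width: 0.0697
```

>>> drive_tool(plan=[[[0, 0, 0, 0, 0, 0], [0, 0, 0, 0, 0, 0], [0, 0, 0, 0, 0, 0], [0, 0, 0, 0, 0, 0], [0, 0, 0, 0, 0, 0], [0, 0, 0, 0, 0, 0], [0, 0, 0, 0, 0, 0], [0, 0, 0, 0, 0, 0]]], grip=0.8, force=4)

```text
time: 20.78
position: [0.5543, -0.1114, 0.3417]
tool_rot: [0.499, 0.867, -0.0, -0.0]
ft_force: [-0.1, 0.6, 0.5]
grip_width: 0.0177
```

Run:
```python
from h import *
T=snap('wrist','w8');o=robot.get_obs();print(T.round(4), o['ft_force'],o['moment'],o['grip_width'],o['q'])
snap('side','d8',(200,110,320,200),6)
```

```text
[[-5.023e-01  8.647e-01 -2.000e-04  5.543e-01]
 [ 8.647e-01  5.023e-01  0.000e+00 -1.114e-01]
 [ 1.000e-04 -1.000e-04 -1.000e+00  3.417e-01]
 [ 0.000e+00  0.000e+00  0.000e+00  1.000e+00]] [-0.13235014  0.08035868 -0.31381692] [-0.02301719  0.03504939  0.01328015] 0.0174889797418552 [-3.95881406e-01  5.29762417e-01  1.64601258e+00 -2.27455809e-05
  9.65898288e-01 -9.22121020e-01]
```

View pics/w8.png

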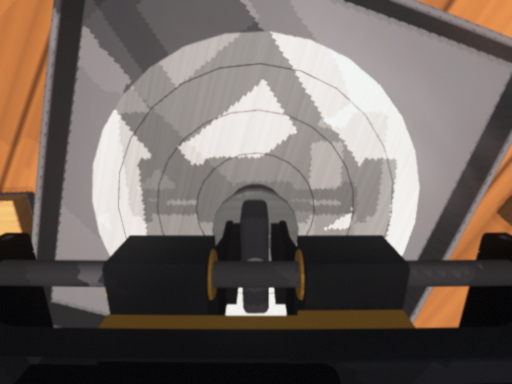

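View pics/d8.png

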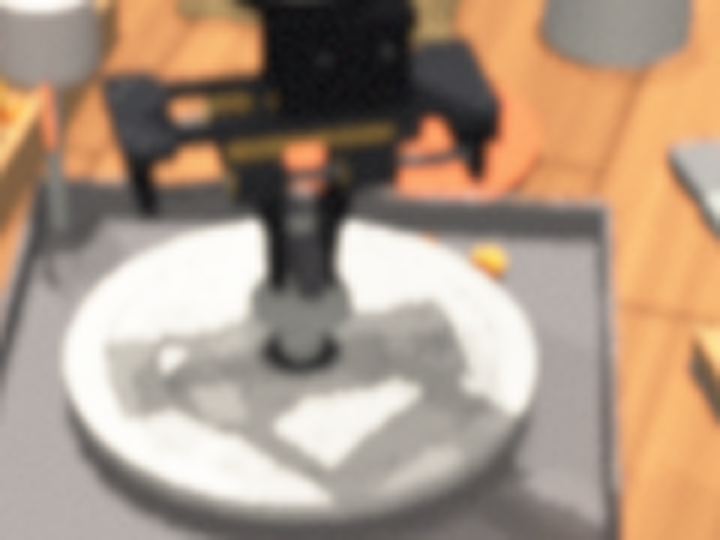

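>>> drive_tool(plan=[[[0, 0, 0, 0, 0, 0.5], [0, 0, 0, 0, 0, 0.8], [0, 0, 0, 0, 0, 0.8], [0, 0, 0, 0, 0, 0.8], [0, 0, 0, 0, 0, 0.8], [0, 0, 0, 0, 0, 0.3], [0, 0, 0, 0, 0, 0]]], grip=0.82, force=8)

```text
time: 21.75
position: [0.554, -0.1114, 0.3418]
tool_rot: [0.308, 0.951, -0.0, -0.001]
ft_force: [-2.9, -0.7, 2.5]
grip_width: 0.0156
```

```bash
cat > chk.py <<'E'
import sys
from h import *
n=sys.argv[1]
T=snap('wrist','w'+n,(170,160,340,320),3);o=robot.get_obs();print('yaw',np.degrees(np.arctan2(T[1,1],T[0,1])).round(1),T[:3,3].round(4), o['ft_force'].round(2),o['moment'].round(3),o['grip_width'].round(4))
snap('side','d'+n,(200,110,320,200),6)
a=cv2.imread(f'pics/w{n}.png');b=cv2.imread(f'pics/d{n}.png')[80:480,180:440]
h=max(a.shape[0],b.shape[0]);pad=lambda i:cv2.copyMakeBorder(i,0,h-i.shape[0],0,0,cv2.BORDER_CONSTANT)
cv2.imwrite(f'pics/c{n}.png',np.hstack([pad(a)[:, :520],pad(b)]))
E
python3 chk.py 9
```

```text
Traceback (most recent call last):
  File "chk.py", line 4, in <module>
    T=snap('wrist','w'+n,(170,160,340,320),3);o=robot.get_obs();print('yaw',np.degrees(np.arctan2(T[1,1],T[0,1])).round(1),T[:3,3].round(4), o['ft_force'].round(2),o['moment'].round(3),o['grip_width'].round(4))
                                                                                                                                                                                         ^^^^^^^^^^^^^^^^^^^^^
AttributeError: 'float' object has no attribute 'round'
```

```bash
sed -i "s/o\['grip_width'\].round(4)/round(o['grip_width'],4)/" chk.py; python3 chk.py 9
```

```text
yaw 54.1 [ 0.554  -0.1114  0.3418] [-2.99 -1.89  2.27] [-0.231  0.456 -0.035] 0.0154
```

View pics/c9.png

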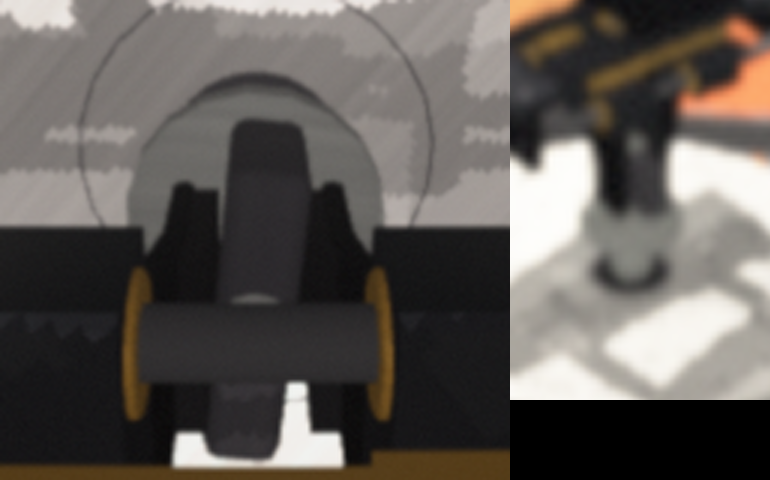

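>>> drive_tool(plan=[[[-0.03, -0.03, 0, 0, 0, 0.6], [0, 0, 0, 0, 0, 0.7], [0, 0, 0, 0, 0, 0.7], [0, 0, 0, 0, 0, 0]]])

```text
time: 22.4
position: [0.5538, -0.1121, 0.3418]
tool_rot: [0.207, 0.978, 0.0, 0.0]
ft_force: [-1.2, -1.2, 1.0]
grip_width: 0.0155
```

```bash
python3 chk.py 10
```

```text
yaw 66.1 [ 0.5538 -0.1121  0.3418] [-1.32 -0.41  0.93] [-0.09   0.105 -0.02 ] 0.016
```

View pics/c10.png

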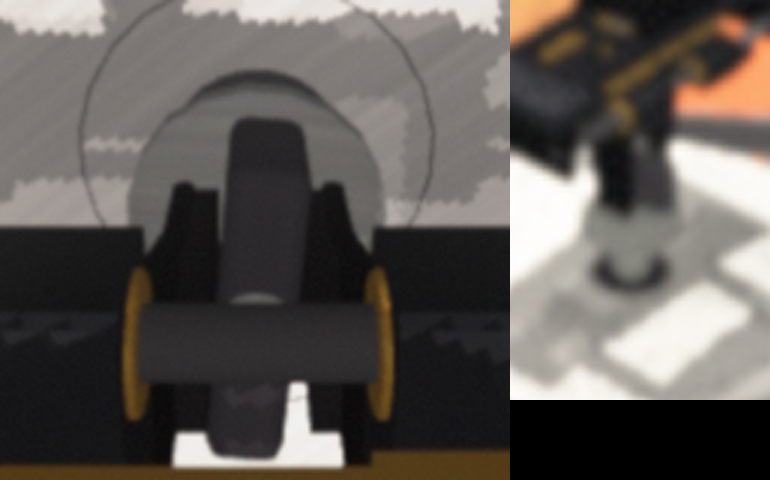

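>>> drive_tool(plan=[[[-0.01, -0.01, 0, 0, 0, 0.6], [0, 0, 0, 0, 0, 0.6], [0, 0, 0, 0, 0, 0.6], [0, 0, 0, 0, 0, 0]]])

```text
time: 23.0
position: [0.5536, -0.1124, 0.3417]
tool_rot: [0.114, 0.993, 0.0, 0.0]
ft_force: [0.3, -0.6, 0.0]
grip_width: 0.0152
```

```bash
python3 chk.py 11
```

```text
yaw 76.9 [ 0.5536 -0.1124  0.3417] [ 0.52 -1.47  0.38] [-0.121  0.05  -0.028] 0.0154
```

View pics/c11.png

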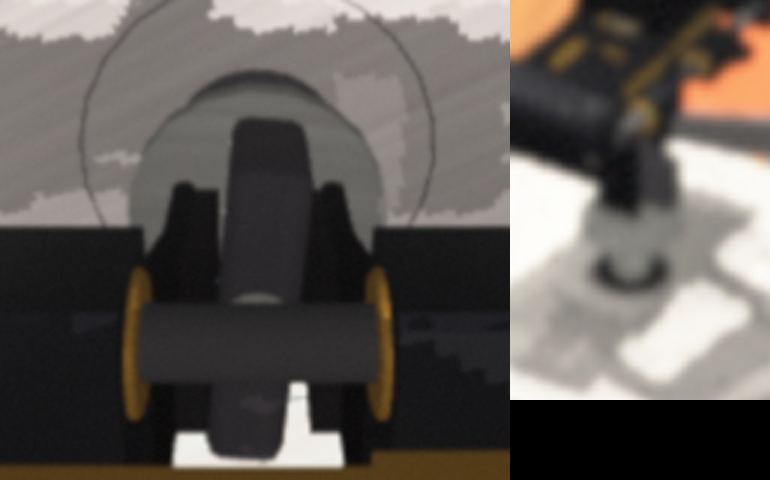

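>>> drive_tool(plan=[[[0, 0, 0, 0, 0, 0.6], [0, 0, 0, 0, 0, 0.6], [0, 0, 0, 0, 0, 0.6], [0, 0, 0, 0, 0, 0]]])

```text
time: 23.6
position: [0.5535, -0.1125, 0.3419]
tool_rot: [0.02, 1.0, -0.0, 0.0]
ft_force: [-0.2, -0.8, 0.4]
grip_width: 0.016
```

```bash
python3 chk.py 12
```

```text
yaw 87.7 [ 0.5535 -0.1125  0.3419] [-0.08 -1.51  0.91] [-0.1    0.01   0.011] 0.0156
```

View pics/c12.png

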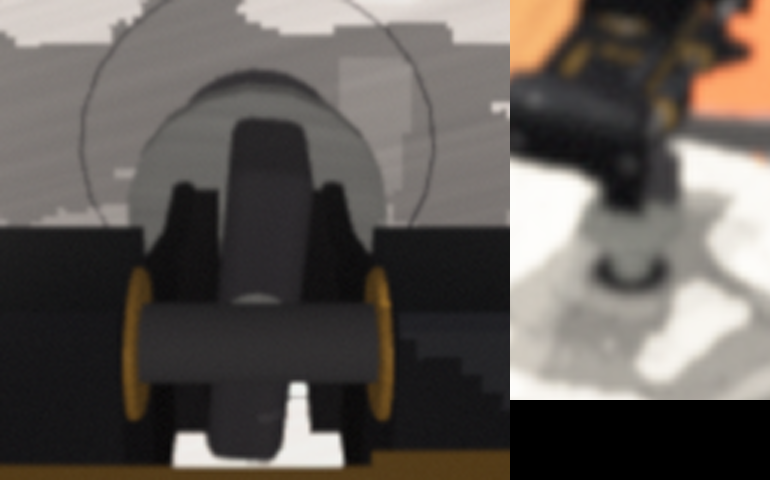

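>>> drive_tool(plan=[[[0, 0, 0, 0, 0, 0.6], [0, 0, 0, 0, 0, 0.6], [0, 0, 0, 0, 0, 0.3], [0, 0, 0, 0, 0, 0]]])

```text
time: 24.2
position: [0.5535, -0.1125, 0.3418]
tool_rot: [-0.058, 0.998, -0.0, 0.0]
ft_force: [0.1, -0.9, 0.4]
grip_width: 0.0156
```

```bash
python3 chk.py 13
```

```text
yaw 96.7 [ 0.5535 -0.1125  0.3418] [-0.12 -0.97  0.78] [-0.213 -0.021 -0.002] 0.0159
```

View pics/c13.png

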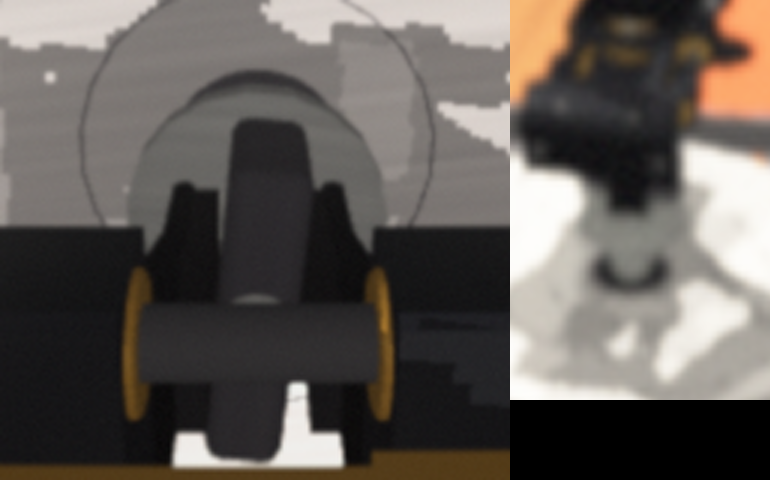

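>>> drive_tool(plan=[[[0, 0, 0, 0, 0, 0.6], [0, 0, 0, 0, 0, 0.6], [0, 0, 0, 0, 0, 0]]])

```text
time: 24.68
position: [0.5535, -0.1125, 0.3419]
tool_rot: [-0.121, 0.993, -0.0, 0.0]
ft_force: [0.3, -2.1, 1.5]
grip_width: 0.0156
```

```bash
python3 chk.py 14
```

```text
yaw 103.9 [ 0.5535 -0.1125  0.3419] [ 0.61 -1.7   2.26] [-0.241 -0.059  0.023] 0.0158
```

View pics/c14.png

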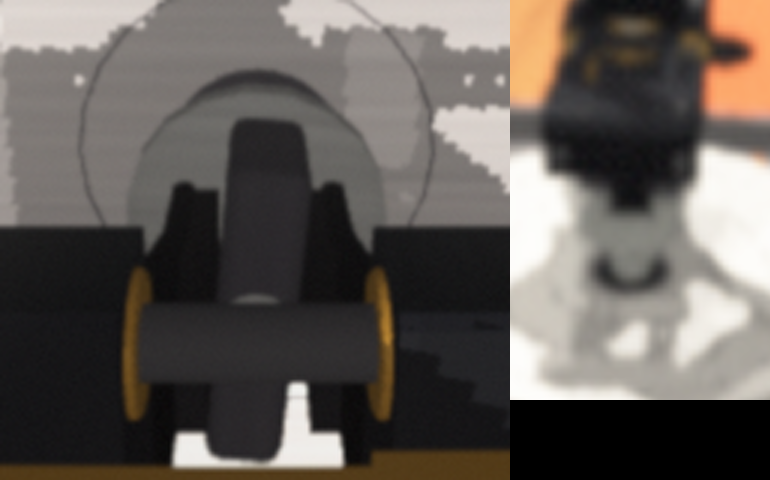

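>>> drive_tool(plan=[[[0.01, -0.02, 0.02, 0, 0, 0.5], [0, 0, 0, 0, 0, 0.5], [0, 0, 0, 0, 0, 0]]])

```text
time: 25.15
position: [0.5536, -0.1128, 0.342]
tool_rot: [-0.173, 0.985, 0.0, -0.0]
ft_force: [1.1, -1.2, -0.7]
grip_width: 0.0157
```

```bash
python3 chk.py 15
```

```text
yaw 109.9 [ 0.5536 -0.1128  0.342 ] [ 0.68 -1.1  -0.55] [-0.112 -0.118 -0.023] 0.0156
```

View pics/c15.png

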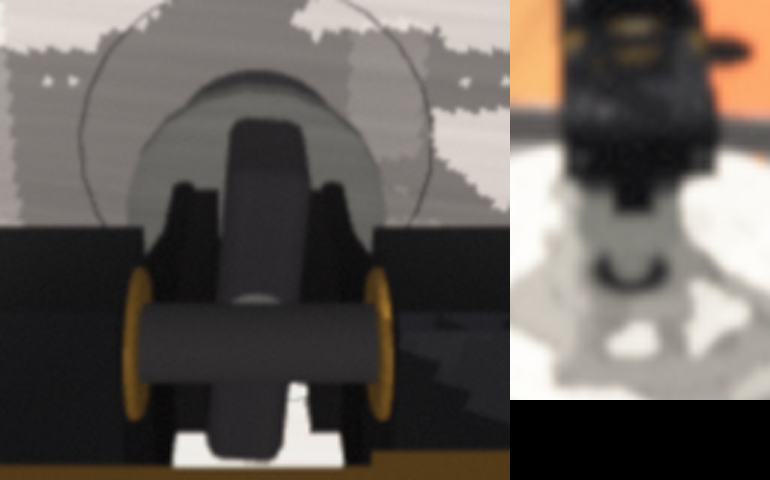

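>>> drive_tool(plan=[[[0.01, -0.01, 0, 0, 0, 0.4], [0, 0, 0, 0, 0, 0.3], [0, 0, 0, 0, 0, 0]]])

```text
time: 25.62
position: [0.5536, -0.113, 0.3421]
tool_rot: [-0.209, 0.978, 0.0, -0.0]
ft_force: [-0.3, -0.4, 0.0]
grip_width: 0.0159
```

```bash
python3 chk.py 16
```

```text
yaw 114.1 [ 0.5536 -0.113   0.3421] [ 0.35 -0.47  0.21] [-0.02   0.008 -0.03 ] 0.0156
```

View pics/c16.png

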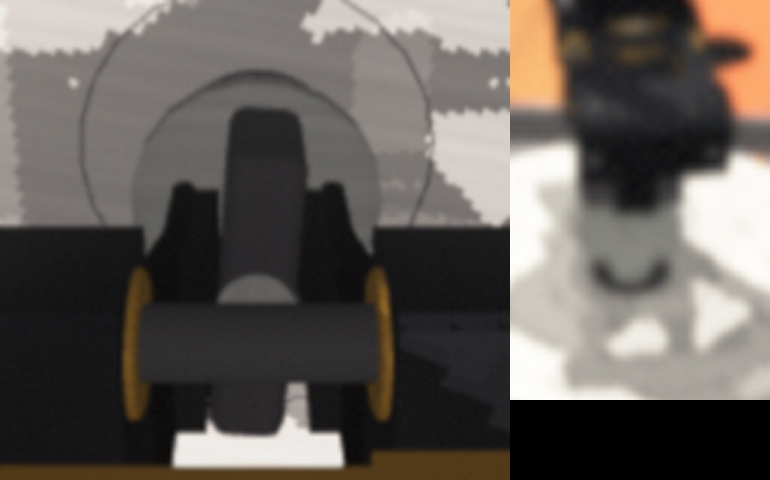

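>>> drive_tool(plan=[[[0, 0, -0.1, 0, 0, -0.4], [0, 0, -0.18, 0, 0, -0.35], [0, 0, 0, 0, 0, 0]]])

```text
time: 26.1
position: [0.5536, -0.1129, 0.3348]
tool_rot: [-0.171, 0.985, 0.0, -0.001]
ft_force: [0.0, 0.1, 0.5]
grip_width: 0.0156
```

```bash
python3 chk.py 17
```

```text
yaw 109.7 [ 0.5536 -0.1129  0.3348] [-0.6  -0.09  0.  ] [ 0.088  0.037 -0.01 ] 0.0157
```

View pics/c17.png

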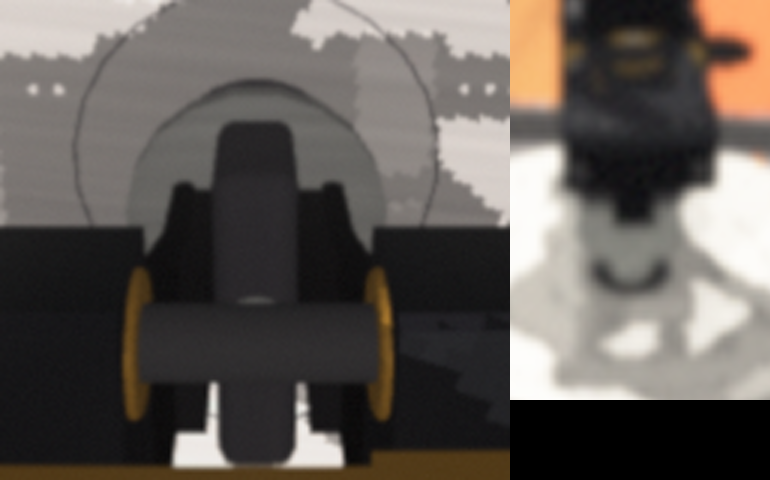

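>>> drive_tool(plan=[[[0, 0, 0, 0, 0, -0.95], [0, 0, 0, 0, 0, -0.95], [0, 0, 0, 0, 0, -0.95], [0, 0, 0, 0, 0, -0.95], [0, 0, -0.035, 0, 0, -0.95], [0, 0, 0, 0, 0, -0.95], [0, 0, 0, 0, 0, -0.95], [0, 0, 0, 0, 0, -0.95]]])

```text
time: 27.2
position: [0.5538, -0.1128, 0.3345]
tool_rot: [0.226, 0.974, 0.0, -0.0]
ft_force: [-0.7, 0.4, -0.0]
grip_width: 0.0154
```

>>> drive_tool(plan=[[[0, 0, 0, 0, 0, -0.95], [0, 0, 0, 0, 0, -0.95], [0, 0, 0, 0, 0, -0.95], [0, 0, 0, 0, 0, -0.95], [0, 0, -0.035, 0, 0, -0.95], [0, 0, 0, 0, 0, -0.95], [0, 0, 0, 0, 0, -0.95], [0, 0, 0, 0, 0, -0.95]]])

```text
time: 28.2
position: [0.554, -0.1126, 0.3337]
tool_rot: [0.586, 0.81, 0.001, -0.0]
ft_force: [0.3, 2.6, -0.6]
grip_width: 0.0158
```

```bash
python3 chk.py 18
```

```text
yaw 18.3 [ 0.554  -0.1126  0.3337] [ 0.56  0.9  -1.18] [ 0.14  -0.123 -0.014] 0.0157
```

View pics/c18.png

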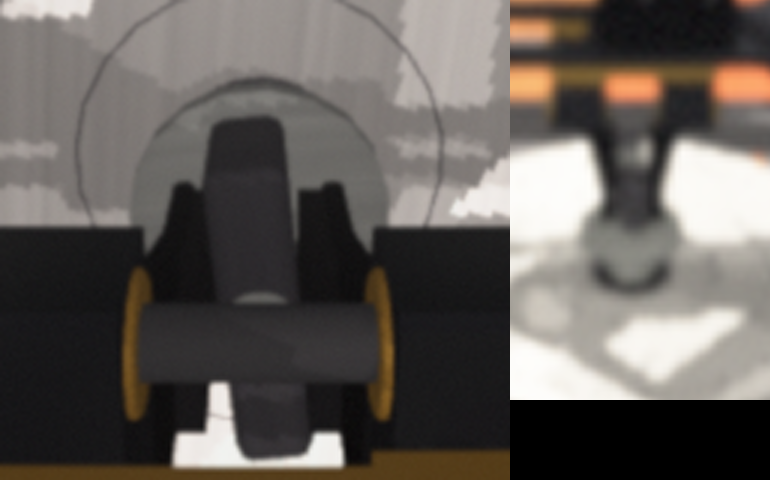

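>>> drive_tool(plan=[[[0, 0, 0, 0, 0, -0.95], [0, 0, 0, 0, 0, -0.95], [0, 0, 0, 0, 0, -0.95], [0, 0, 0, 0, 0, -0.95], [0, 0, -0.035, 0, 0, -0.95], [0, 0, 0, 0, 0, -0.95], [0, 0, 0, 0, 0, -0.95], [0, 0, 0, 0, 0, -0.95]]])

```text
time: 29.3
position: [0.5542, -0.1129, 0.3329]
tool_rot: [0.854, 0.521, 0.001, 0.0]
ft_force: [0.9, 2.3, -1.0]
grip_width: 0.0158
```

>>> drive_tool(plan=[[[0, 0, 0, 0, 0, -0.95], [0, 0, 0, 0, 0, -0.95], [0, 0, 0, 0, 0, -0.95], [0, 0, 0, 0, 0, -0.95], [0, 0, -0.035, 0, 0, -0.95], [0, 0, 0, 0, 0, -0.95], [0, 0, 0, 0, 0, -0.95], [0, 0, 0, 0, 0, -0.95]]])

```text
time: 30.3
position: [0.5543, -0.113, 0.332]
tool_rot: [0.989, 0.149, 0.001, 0.0]
ft_force: [1.1, 1.0, -0.5]
grip_width: 0.0157
```

>>> drive_tool(plan=[[[0, 0, 0, 0, 0, -0.95], [0, 0, 0, 0, 0, -0.95], [0, 0, 0, 0, 0, -0.95], [0, 0, 0, 0, 0, -0.95], [0, 0, -0.035, 0, 0, -0.95], [0, 0, 0, 0, 0, -0.95], [0, 0, 0, 0, 0, -0.95], [0, 0, 0, 0, 0, -0.95]]])

```text
time: 31.3
position: [0.5543, -0.1131, 0.3311]
tool_rot: [0.969, -0.245, 0.001, -0.0]
ft_force: [2.1, 0.8, -0.2]
grip_width: 0.0157
```

>>> drive_tool(plan=[[[0, 0, 0, 0, 0, -0.95], [0, 0, 0, 0, 0, -0.95], [0, 0, 0, 0, 0, -0.95], [0, 0, -0.035, 0, 0, -0.95], [0, 0, 0, 0, 0, -0.95], [0, 0, 0, 0, 0, -0.95], [0, 0, 0, 0, 0, -0.5], [0, 0, 0, 0, 0, 0]]])

```text
time: 32.3
position: [0.5542, -0.1132, 0.3303]
tool_rot: [0.841, -0.54, 0.001, -0.0]
ft_force: [0.7, -0.0, 0.6]
grip_width: 0.0154
```

```bash
python3 chk.py 19;python3 -c "
from h import *
print(robot.get_obs()['q'])"
```

```text
yaw -155.4 [ 0.5542 -0.1132  0.3303] [1.85 1.12 0.42] [ 0.157 -0.149  0.067] 0.0158
[-3.99084706e-01  5.46167816e-01  1.65532755e+00  2.48537935e-04
  9.38535484e-01  2.31395719e+00]
```

View pics/c19.png

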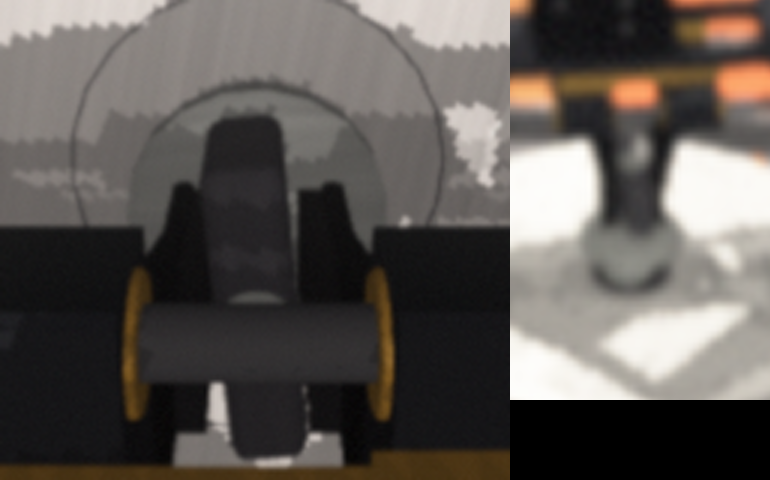

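>>> drive_tool(plan=[[[0, 0, 0, 0, 0, 0.4], [0, 0, 0, 0, 0, 0.35], [0, 0, 0, 0, 0, 0], [0, 0, 0, 0, 0, 0], [0, 0, 0, 0, 0, 0], [0, 0, 0, 0, 0, 0], [0, 0, 0, 0, 0, 0], [0, 0, 0, 0, 0, 0]]], grip=0)

```text
time: 33.4
position: [0.5538, -0.1131, 0.33]
tool_rot: [0.861, -0.508, 0.0, -0.0]
ft_force: [0.2, -1.0, -0.4]
grip_width: 0.0841
```

>>> drive_tool(plan=[[[0, 0, 0, 0, 0, 0.2], [0, 0, 0, 0, 0, 0.8], [0, 0, 0, 0, 0, 1], [0, 0, 0, 0, 0, 1], [0, 0, 0, 0, 0, 1], [0, 0, 0, 0, 0, 1], [0, 0, 0, 0, 0, 1], [0, 0, 0, 0, 0, 1]]])

```text
time: 34.4
position: [0.5538, -0.1131, 0.33]
tool_rot: [0.987, -0.163, 0.0, 0.0]
ft_force: [-0.7, 0.1, -0.3]
grip_width: 0.087
```

>>> drive_tool(plan=[[[0, 0, 0, 0, 0, 1], [0, 0, 0, 0, 0, 1], [0, 0, 0, 0, 0, 1], [0, 0, 0, 0, 0, 1], [0, 0, 0, 0, 0, 1], [0, 0, 0, 0, 0, 1], [0, 0, 0, 0, 0, 1], [0, 0, 0, 0, 0, 1]]])

```text
time: 35.4
position: [0.5538, -0.1131, 0.33]
tool_rot: [0.968, 0.252, 0.0, 0.0]
ft_force: [0.2, 0.9, 0.4]
grip_width: 0.0871
```

>>> drive_tool(plan=[[[0, 0, 0, 0, 0, 1], [0, 0, 0, 0, 0, 1], [0, 0, 0, 0, 0, 1], [0, 0, 0, 0, 0, 1], [0, 0, 0, 0, 0, 1], [0, 0, 0, 0, 0, 1], [0, 0, 0, 0, 0, 1], [0, 0, 0, 0, 0, 1]]])

```text
time: 36.4
position: [0.5538, -0.1131, 0.33]
tool_rot: [0.782, 0.624, -0.0, -0.0]
ft_force: [-0.6, 0.2, 0.4]
grip_width: 0.0875
```

>>> drive_tool(plan=[[[0, 0, 0, 0, 0, 1], [0, 0, 0, 0, 0, 1], [0, 0, 0, 0, 0, 1], [0, 0, 0, 0, 0, 1], [0, 0, 0, 0, 0, 1], [0, 0, 0, 0, 0, 1], [0, 0, 0, 0, 0, 1], [0, 0, 0, 0, 0, 0]]])

```text
time: 37.4
position: [0.5538, -0.1131, 0.33]
tool_rot: [0.508, 0.861, 0.0, 0.0]
ft_force: [0.6, -0.7, -0.1]
grip_width: 0.0871
```

```bash
python3 chk.py 20
```

```text
yaw 28.9 [ 0.5538 -0.1131  0.33  ] [0.74 0.27 1.12] [-0.031 -0.007 -0.002] 0.0871
```

View pics/c20.png

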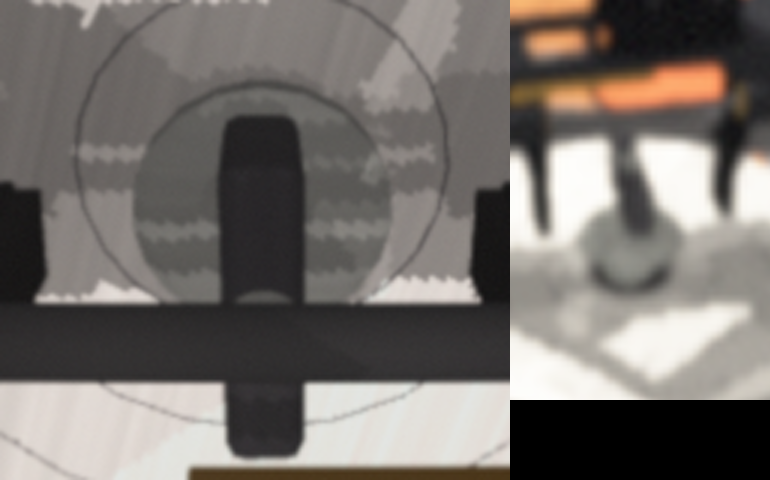

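>>> drive_tool(plan=[[[0.03, 0.015, 0, 0, 0, 0], [0, 0, 0, 0, 0, 0], [0, 0, 0, 0, 0, 0], [0, 0, 0, 0, 0, 0], [0, 0, 0, 0, 0, 0], [0, 0, 0, 0, 0, 0], [0, 0, 0, 0, 0, 0], [0, 0, 0, 0, 0, 0]]], grip=0.82, force=8)

```text
time: 38.5
position: [0.5546, -0.1128, 0.33]
tool_rot: [0.508, 0.861, -0.0, 0.0]
ft_force: [0.3, -0.6, 0.0]
grip_width: 0.0184
```

>>> drive_tool(plan=[[[0, 0, 0, 0, 0, 0], [0, 0, 0, 0, 0, -0.5], [0, 0, 0, 0, 0, -0.8], [0, 0, 0, 0, 0, -0.95], [0, 0, -0.035, 0, 0, -0.95], [0, 0, 0, 0, 0, -0.95], [0, 0, 0, 0, 0, -0.95], [0, 0, 0, 0, 0, -0.95]]])

```text
time: 39.5
position: [0.5546, -0.1127, 0.3293]
tool_rot: [0.752, 0.659, 0.0, 0.0]
ft_force: [0.1, -0.6, 0.8]
grip_width: 0.0157
```

>>> drive_tool(plan=[[[0, 0, 0, 0, 0, -0.95], [0, 0, 0, 0, 0, -0.95], [0, 0, 0, 0, 0, -0.95], [0, 0, 0, 0, 0, -0.95], [0, 0, -0.035, 0, 0, -0.95], [0, 0, 0, 0, 0, -0.95], [0, 0, 0, 0, 0, -0.95], [0, 0, 0, 0, 0, -0.95]]])

```text
time: 40.5
position: [0.5546, -0.1127, 0.3284]
tool_rot: [0.949, 0.316, 0.0, 0.0]
ft_force: [0.0, 0.3, -0.6]
grip_width: 0.0153
```

```bash
python3 chk.py 21
```

```text
yaw -53.1 [ 0.5546 -0.1127  0.3284] [ 0.76 -0.02  0.43] [-0.072  0.124  0.054] 0.0155
```

View pics/c21.png

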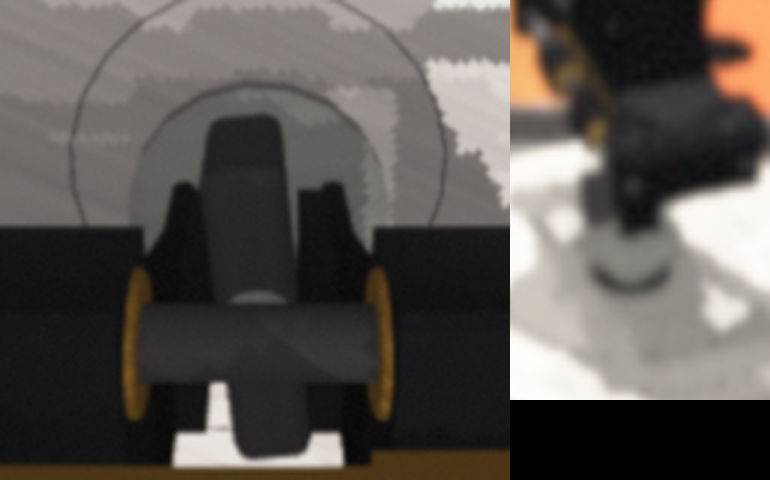

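>>> drive_tool(plan=[[[0, 0, 0, 0, 0, -0.95], [0, 0, -0.02, 0, 0, -0.95], [0, 0, 0, 0, 0, -0.95], [0, 0, 0, 0, 0, -0.8], [0, 0, 0, 0, 0, -0.1], [0, 0, 0, 0, 0, 0], [0, 0, 0, 0, 0, 0.4], [0, 0, 0, 0, 0, 0.3]]])

```text
time: 41.6
position: [0.5545, -0.1127, 0.3277]
tool_rot: [0.986, 0.164, -0.0, -0.0]
ft_force: [-0.3, 0.3, 0.7]
grip_width: 0.0158
```

>>> drive_tool(plan=[[[0, 0, 0, 0, 0, 0], [0, 0, 0, 0, 0, 0]]])

```text
time: 41.85
position: [0.5546, -0.1127, 0.3277]
tool_rot: [0.987, 0.163, -0.0, -0.0]
ft_force: [0.4, 0.1, -0.0]
grip_width: 0.0159
```

```bash
python3 chk.py 22
```

```text
yaw -71.2 [ 0.5546 -0.1127  0.3277] [ 0.37  0.86 -0.39] [-0.059  0.15   0.027] 0.0156
```

View pics/c22.png

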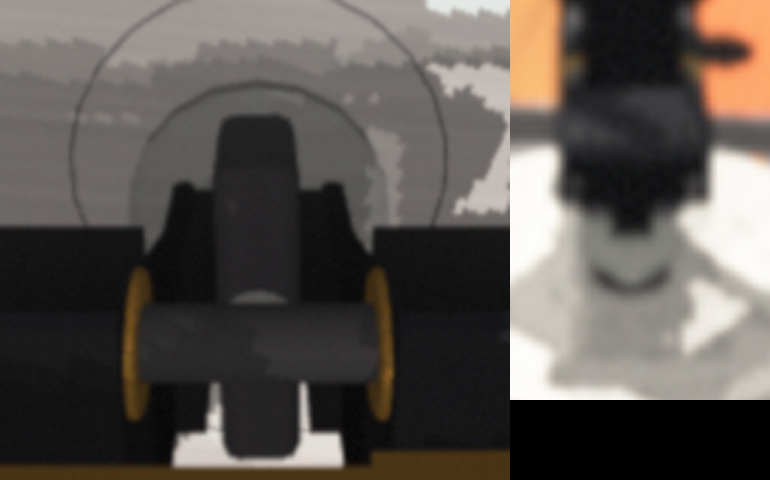

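>>> drive_tool(plan=[[[0, 0, 0, 0, 0, 0], [0, 0, 0, 0, 0, 0], [0, 0, 0, 0, 0, 0], [0, 0, 0, 0, 0, 0], [0, 0, 0, 0, 0, 0], [0, 0, 0, 0, 0, 0]]], grip=1, force=30)

```text
time: 42.7
position: [0.5546, -0.1128, 0.3277]
tool_rot: [0.987, 0.163, 0.0, 0.0]
ft_force: [0.1, -0.2, -0.3]
grip_width: 0.0138
```

```bash
python3 chk.py 23; python3 -c "
from h import *
snap('scene','s23',(160,130,400,290),3)"
```

```text
yaw -71.2 [ 0.5546 -0.1128  0.3277] [ 0.03  0.06 -1.44] [-0.138  0.106 -0.018] 0.0137
```

View pics/c23.png

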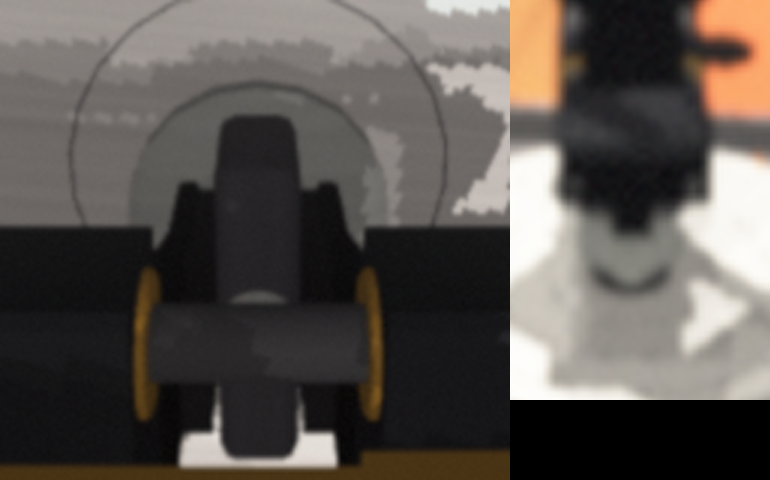

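View pics/s23.png

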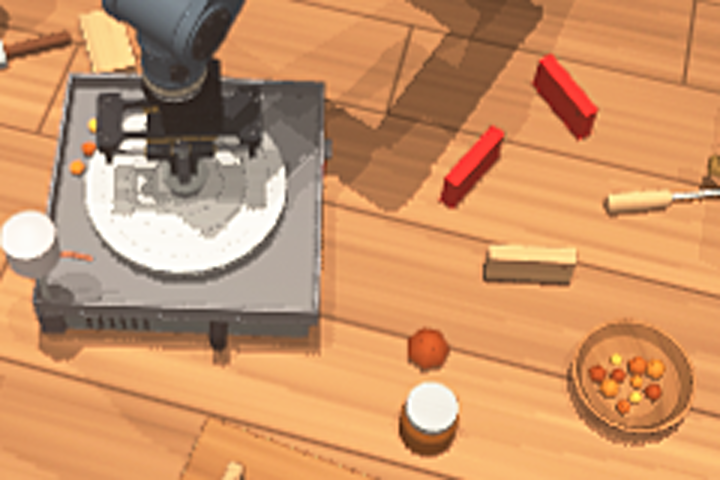

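```bash
python3 -c "
from rig import robot
print(robot.hand_in())"
```

```text
the job is handed in; nothing more can be done
None
```

The job is done and handed in at about 43 s of the 72 s allowed. The hand is still gripping the bolt's wing at the 30 N setting.

- **Chips:** I swept all four amber chips off the plate along y with the scraper, in one pass. A wrist picture from above showed all four in the pan's gutter.
- **Scraper:** It stands upright on the bench, within about 1 mm of where I picked it up. The last scene picture shows it standing, and the red blocks, lump, jar and bowl look unmoved.
- **Drop off the thread:** With the wing loosely caged, I turned the bolt back about 80°. The wrist picture then showed the wing drop, and I stopped there.
- **One turn forward:** I turned it forward by about 361° measured from that point, with one regrasp partway.
- **Height check:** The hand went down 7.1 mm with the bolt, and the wing kept its place between the jaws. So it went down one thread, about 7 to 8 mm by my estimate from the pictures.
- **Final grip:** The jaws read 13.7 mm across the 14 mm wing, with wrist forces under 2 N.

No check failed or disagreed. I did not tug on the bolt to test whether the thread had caught; I judged that only from the turn and the height.

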